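Unhook the strainer from its lipped rest at the planter rail

TASK

Take the small round strainer out of its lipped rest at the planter's rail: raise its handle so that the bowl tips up clear of the front lip, draw its tongue out from under the rail without forcing it, then stand it level in the middle of the round cork board and let go. Leave the square scoop where it lies.

Things in the scene. Friction and masses are not known exactly. Their poses are not given: they have to be found in the camera images.
- strainer_mid (a point): Small aluminium strainer, 110 g: round bowl, pierced flat floor, rim 76 mm, underside 60 mm across, 32 tall. Point on the bowl's axis, 16 mm above its underside; z up. Flat handle 12 wide, 8 thick, along -x from 35 to 130 mm off the axis, its centre line 12 mm above this point. Flat tongue 16 wide, 4 thick, on +x out to 66 mm, top flush with the rim. Starts level in its rest, handle towards the robot.
- strainer_rest: The strainer's rest, fixed dark steel tray 96 mm wide (y). Origin on the work surface, below the bowl's axis; x points to the rail. Floor 6 mm up, open to the rail. Front lip at x = -42 to -46 mm, 18 mm high; side lips at y = +-46 mm, 14 high. The lip stops the bowl being pulled straight out; with the handle end raised 10 to 25 degrees about the rail it clears and draws out along -x.
- rail_point (a point): Point on the axis of the fixed steel rail (8 mm diameter, along y) above the strainer's tongue: 52 mm from the rest's origin in x, 45 mm above the work surface. Its underside is 3 mm over the tongue and stops it being lifted straight up; the tongue reaches 14 mm past this point. Brackets join it to a low grey planter trough, whose face is 66 mm beyond in x, 68 mm high, herbs to 105.
- board: Round cork board lying fixed on the ledge, 160 mm across, 10 mm thick. Origin at the centre of its underside. It lies to the left or right of the rests.
- scoop_mid (a point): Bystander: an aluminium scoop with the same kind of handle and tongue as the strainer but a square pan, 62 by 62 mm, 32 mm tall. It lies in an equal rest 150 mm to one side of the strainer's. This point is the pan's centre, 16 mm above its underside, x towards the rail.
Not all that is in view belongs to the job. What is shaped like the part that bears strainer_mid but black or pink is not meant.

How it is judged:
On the way, in this order (a step that is already met when the one before it is completed fails the run):
1. the strainer is tipped, handle end up, at least 5 degrees while it is still in its rest with the tongue under the rail (angle between strainer_mid's own z axis and vertical above 0.09 rad and x of strainer_mid in the frame of strainer_rest above -0.018 m).
2. the strainer is drawn out from under the rail, over the front lip (x of strainer_mid in the frame of strainer_rest below -0.03 m).
At the end, for the whole second after the job is handed in: The strainer stands on the cork board, its bowl's axis within 35 mm of the board's centre, level within 10 degrees, at rest and released; the scoop is within 15 mm of where it was (horizontal distance between strainer_mid and board below 0.035 m and height (world z) of strainer_mid between 0.021 and 0.032 m and angle between strainer_mid's own z axis and vertical below 0.17 rad and linear speed of strainer below 0.02 m/s and distance of scoop_mid from where it was at the start of the episode below 0.015 m); the robot touches nothing.
It fails at once if the strainer is forced against its rest with more than 25 N (contact force between strainer and strainer_rest above 25 N).
It fails at once if the scoop is shifted by more than 15 mm (distance of scoop_mid from where it was at the start of the episode above 0.015 m).
It also fails if it takes over 38 s, if anything falls off the work surface, if the arm or the gripper's body presses on something with over 40 N, if the wrist force passes 120 N, or if a joint passes its speed limit or range.

ROBOT

A 7-joint arm with a two-finger parallel gripper is mounted at the origin on the work surface. World frame = base frame: x ahead of the robot, y to its left, z up, the work surface at z = 0. Lengths are in m, angles in rad, forces in N, time in s.
With the tool pointing down it reaches from about 0.4 to 0.85 m from the base axis. Payload 10.4 kg.
Tool frame: the origin (TCP) lies midway between the tips of the shut fingers; the grasp point (between the pads) lies 19 mm behind it; z points along the fingers, y is the line along which they close (so a half turn about z gives the same grasp; the last joint's range is limited). The gripper opens to 85 mm and grips with 20 to 120 N. Pads are 22 mm wide; open, the fingers measure 114 mm over their backs; the gripper's body (76 mm by 85 mm) begins 54 mm behind the grasp point. The pads swing forward as they close: fully open they stand 13 mm farther back than shut.
Start: joints at [1.123, 0.332, -0.065, 1.46, 0.022, 1.35, -0.088], TCP at [0.258, -0.569, 0.231] pointing down, gripper open.
Joint ranges: [-2.6, 2.6], [-0.5, 2.12], [-1.47, 1.34], [0.16, 2.42], [-1.27, 4.41], [0.06, 2.06], [-2.6, 2.6]. Speed limits (rad/s): [2.22, 2.22, 2.79, 2.79, 3.14, 3.14, 3.14].

INTERFACE

Orientations are given as a unit quaternion [x, y, z, w].
In Python, from workcell import get_obs, camera, camera_params, hand_in gives the robot as it stands.
- The arm moves only by the tool carry_out, never from a script. Its argument "commands" is a list that holds one entry, the list of rows, each a list of 6 numbers: the shift along the tool's x, y, z in units of 40 mm (1.0 is 40 mm), then the turn, a rotation vector about the tool's x, y, z in units of 6 degrees (1.0 is 6 degrees). In form: [[[x, y, z, ax, ay, az], ...]]. A call has 1 to 20 rows; each row shifts and turns the commanded pose from where the row before left it, along the tool's axes as they then stand; what a row does not reach is not made up. A row lasts 1/12 s, in which the tool goes at most 41.7 mm and 7.16 degrees, less where a joint would pass 70% of its speed; a pose out of reach is approached as far as the arm can. A call is refused whole if a number of a shift passes 1 or a number of a turn 1, either way. A call with a gripper value outside its range is refused whole. "hand" is the closure, from -1 (fully open) to 1 (shut), set as the call begins (left out, the last holds). The fingers move at their own pace and stop on an object; "force" is the grip in N (left out, the last holds). Time passes only in rows, so rows that do not move let the fingers close. It gives the time, the measured TCP pose, the force, the opening and the grip force at its end, in the units of the state.
- get_obs(): the state, without advancing time (a new reading comes with each control period).
- camera(name): name is "scene" or "top" or "wrist"; returns the picture (384x512x3 uint8, red, green, blue); there is no depth.
- camera_params(name): a dict with "mtx" (3x3 intrinsics, pixels), "R" (3x3) and "t" (3): a world point X has camera coordinates R X + t. Camera axes: x right, y down, z forward; pixel columns grow to the right and rows downward; lengths in m; the calibration is good to about 2 mm. A picture is of the moment at which its call begins: read the wrist's pose just before it. camera_params takes no time and is no camera call; for the wrist camera it gives the pose at the moment of the call.
- hand_in(): hands the job in; it is judged then, once.
The state is a dict: "clock": time; "joint_pos": joint angles; "joint_velocities": joint speeds; "tau": joint torques, N m; "position": TCP position; "ee_rot": TCP orientation; "ft_force": force on the tool from outside, world axes, zero at the start; "torque": the same for the moment, N m; "grip_width": opening from 0.0 (shut) to 1.0 (fully open); "grasp_force": force on a finger pad.
Only numpy, scipy, OpenCV 4.12 (cv2) and the standard library are available. Lean on these libraries where they do the work, as an engineer would, in place of code of your own. Each camera call takes 0.05 s, during which the arm holds its last target. There are 200 camera calls.

## Working session

There is one attempt and no reset: what is moved stays moved. The work goes in short steps, Python scripts to look and compute and a tool call to move; the robot and the scene stay as the last step left them, time stands still between calls to the robot, and variables do not carry over. Pictures are saved under pics/ and viewed, at most 10 in all, crops included, and the job is handed in when it is done.

Besides the shell and the picture viewer there is one more tool, called after "Emit:" as a command line: name --argument value ..., lists and objects as JSON in quotes. carry_out: Moves the arm, as the interface text tells. Its arguments: {"type":"object","properties":{"commands":{"type":"array"},"hand":{"type":"number"},"force":{"type":"number"}},"required":["commands"]}

```bash
mkdir -p pics; ls
python3 - <<'E'
from workcell import *
import cv2,numpy as np
o=get_obs()
for k in o: print(k,np.round(o[k],3))
for n in("scene","top"):
    cv2.imwrite(f"pics/{n}0.png",cv2.resize(camera(n)[:,:,::-1],(800,600),interpolation=cv2.INTER_CUBIC))
    p=camera_params(n);print(n,np.round(p["mtx"],1).tolist(),np.round(p["R"],3).tolist(),np.round(p["t"],3))
E
```

```text
pics
clock 0.0
joint_pos [ 1.123  0.333 -0.065  1.461  0.022  1.35  -0.088]
joint_velocities [-0.     0.002 -0.001 -0.001 -0.002 -0.     0.002]
tau [-1.0000e-03 -6.2544e+01  4.9000e-02 -3.9161e+01  1.6000e-02  1.0000e-02
  0.0000e+00]
position [ 0.257 -0.569  0.23 ]
ee_rot [ 0.978  0.211 -0.    -0.001]
ft_force [ 0.323 -0.204  0.086]
torque [0.026 0.042 0.001]
grasp_force 0.0
grip_width 0.999
scene [[435.1, 0.0, 256.9], [0.0, 435.1, 197.5], [0.0, 0.0, 1.0]] [[-0.111, 0.994, -0.0], [0.728, 0.082, -0.68], [-0.676, -0.076, -0.733]] [ 0.024 -0.267  1.644]
top [[479.9, 0.0, 250.2], [0.0, 479.9, 186.3], [0.0, 0.0, 1.0]] [[-0.022, -1.0, -0.016], [-0.989, 0.024, -0.143], [0.143, 0.013, -0.99]] [0.034 0.462 1.275]
```

View pics/scene0.png

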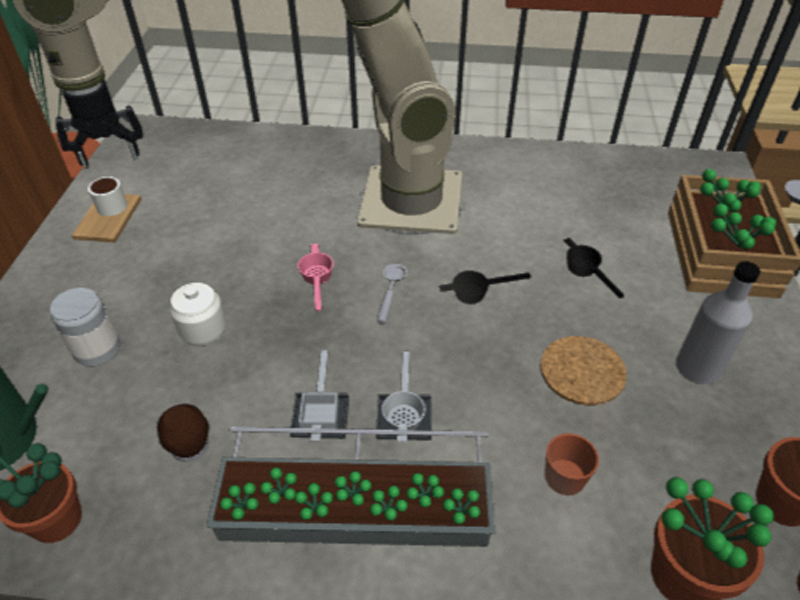

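View pics/top0.png

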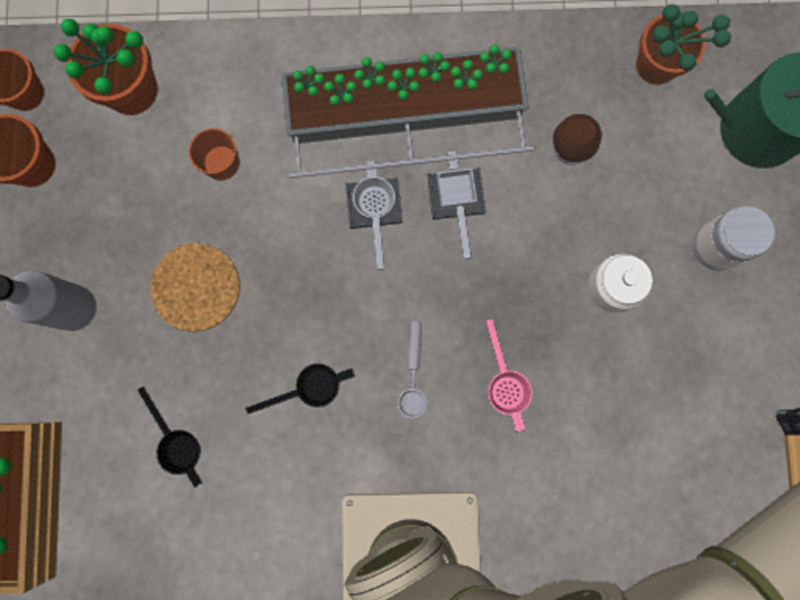

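Candidates for the strainer in the top view are: aluminium round (375,197), square scoop (457,187), black (318,384) and (178,452), pink (510,392), and a spoon (412,400). I choose the aluminium round one in the rest at (375,197). Its handle points to the robot, the board is at (195,287), and I'll check the choice in a close crop.

Run:
```python
from workcell import *
import cv2,numpy as np
im=camera("top")[:,:,::-1]
c=im[92:182,205:325]  # 120x90
cv2.imwrite("pics/crop1.png",cv2.resize(c,None,fx=6.6666,fy=6.6666,interpolation=cv2.INTER_CUBIC))
```

```text
(no output)
```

View pics/crop1.png

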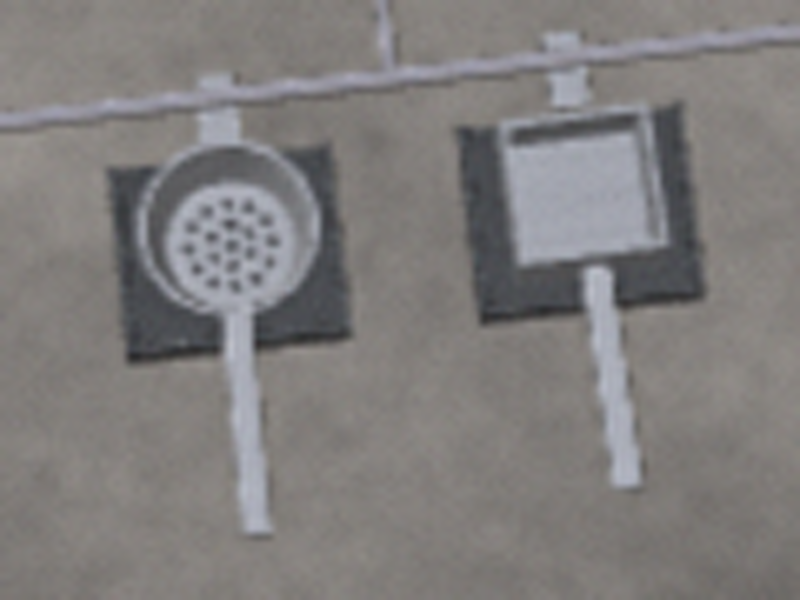

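The crop shows the round pierced bowl with its rim centred near (229,228). The handle end is at (258,532), the tongue end at (216,76), and the rail runs from (0,122) to (800,32).

```bash
cat > h.py <<'E'
from workcell import *
import numpy as np, cv2
from scipy.spatial.transform import Rotation as R
def ray(n,u,v,z,p=None):
    p=p or camera_params(n); d=p["R"].T@np.linalg.solve(p["mtx"],[u,v,1]); c=-p["R"].T@p["t"]
    return c+d*(z-c[2])/d[2]
def pose():
    o=get_obs(); return np.array(o["position"]),R.from_quat(o["ee_rot"]),o
E
python3 - <<'E'
from h import *
f=lambda u,v,z:ray("top",205+u/6.6666-.42,92+v/6.6666-.42,z)
b,h,t,r0,r1=f(229,228,.038),f(258,532,.038),f(216,76,.038),f(0,122,.045),f(800,32,.045)
for n,x in zip("bhtrs",(b,h,t,r0,r1)):print(n,x.round(4))
print("lens",np.linalg.norm(b-h),np.linalg.norm(t-b)); d=t-h;a=np.degrees(np.arctan2(d[1],d[0]));e=r1-r0;print("yaw",a,np.degrees(np.arctan2(e[1],e[0]))+90)
n=np.array([-e[1],e[0]])/np.hypot(*e[:2]);print("rail dist",(r0-b)[:2]@n)
g=ray("top",195*.64,287*.64,.010);print("board",g, np.linalg.norm(ray("top",152*.64,287*.64,.01)-ray("top",239*.64,287*.64,.01)))
s=ray("scene",583*.64,369*.64,.01);print("board scene",s)
print("rim scene",ray("scene",403*.64,408*.64,.038))
p,r,o=pose();print(r.as_matrix().round(3))
cp=camera_params("wrist");print((r.inv().as_matrix()@(-cp["R"].T@cp["t"]-p)).round(3),(cp["R"]@r.as_matrix()).round(2).tolist())
E
```

```text
b [0.6321 0.0505 0.038 ]
h [0.5037 0.041  0.038 ]
t [0.6977 0.0547 0.038 ]
r [0.6781 0.1446 0.045 ]
s [ 0.7077 -0.1887  0.045 ]
lens 0.12877604667021095 0.0657034177057537
yaw 4.039879991859206 5.085614200042471
rail dist 0.05408276538345666
board [0.48210044 0.37306337 0.01      ] 0.15606246554537836
board scene [0.48922422 0.37343018 0.01      ]
rim scene [0.63351034 0.04908634 0.038     ]
[[ 0.911  0.412 -0.   ]
 [ 0.412 -0.911  0.001]
 [-0.    -0.001 -1.   ]]
[ 0.071  0.001 -0.143] [[0.0, 1.0, 0.0], [-0.96, 0.0, -0.28], [-0.28, -0.0, 0.96]]
```

The lengths check out: 129 mm (130 given), 66 mm, and a rail distance of 54 mm (52 given). The strainer axis is about (0.633, 0.050) with yaw about 4.6°, and the board is at about (0.485, 0.373). I'll move above a grasp point on the handle, 105 mm from the axis.

Emit:
carry_out --commands '[[[0, 0, 0, 0, 0, 0.82], [0, 0, 0, 0, 0, 0.82], [0, 0, 0, 0, 0, 0.82], [0, 0, 0, 0, 0, 0.82]]]' --hand -0.3 --force 60

```text
clock: 0.48
position: [0.2575, -0.5693, 0.231]
ee_rot: [0.999, 0.038, -0.0, -0.0]
ft_force: [0.2, 0.2, 0.8]
grip_width: 0.647
grasp_force: 0.0
```

Emit:
carry_out --commands '[[[0.468, -0.863, 0.162, 0, 0, 0], [0.468, -0.863, 0.162, 0, 0, 0], [0.468, -0.863, 0.162, 0, 0, 0], [0.468, -0.863, 0.162, 0, 0, 0], [0.468, -0.863, 0.162, 0, 0, 0], [0.468, -0.863, 0.162, 0, 0, 0], [0.468, -0.863, 0.162, 0, 0, 0], [0.468, -0.863, 0.162, 0, 0, 0], [0.468, -0.863, 0.162, 0, 0, 0], [0.468, -0.863, 0.162, 0, 0, 0], [0.468, -0.863, 0.162, 0, 0, 0], [0.468, -0.863, 0.162, 0, 0, 0], [0.468, -0.863, 0.162, 0, 0, 0], [0.468, -0.863, 0.162, 0, 0, 0], [0.468, -0.863, 0.162, 0, 0, 0], [0.468, -0.863, 0.162, 0, 0, 0], [0.468, -0.863, 0.162, 0, 0, 0], [0, 0, 0, 0, 0, 0], [0, 0, 0, 0, 0, 0]]]'

```text
clock: 2.07
position: [0.527, 0.044, 0.1204]
ee_rot: [0.999, 0.043, -0.001, -0.001]
ft_force: [0.2, -0.9, -0.4]
grip_width: 0.653
grasp_force: 0.0
```

Run:
```python
from h import *
p,r,o=pose();print(o["clock"],p.round(4),r.as_matrix().round(3).tolist(),o["grip_width"])
cp=camera_params("wrist")
np.savez("w.npz",**{k:cp[k] for k in("mtx","R","t")})
cv2.imwrite("pics/w1.png",cv2.resize(camera("wrist")[:,:,::-1],(800,600),interpolation=cv2.INTER_CUBIC))
```

```text
2.0667 [0.527  0.044  0.1204] [[0.996, 0.086, -0.001], [0.086, -0.996, 0.001], [-0.001, -0.001, -1.0]] 0.653373634534723
```

View pics/w1.png

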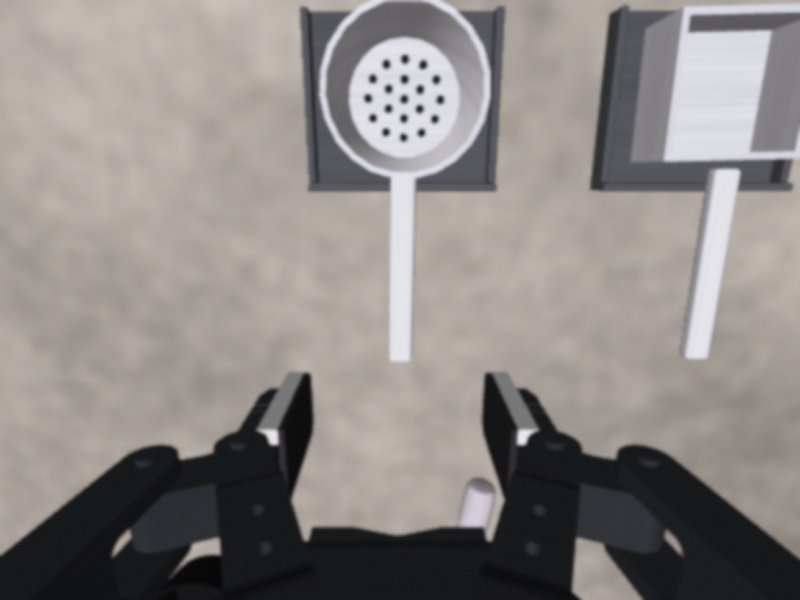

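The wrist view shows the strainer centred: rim centre near (405,88), handle end at (400,360) and handle root at (403,178). The scoop is off to the right.

Run:
```python
from h import *
p,r,o=pose();cp=dict(np.load("w.npz"))
for n,u,v in(("rim",405,88),("root",403,178),("end",400,360)):
    x=ray("",u*.64-.18,v*.64-.18,.038,cp);print(n,x.round(4),"tool",(r.inv().apply(x-p)).round(4))
```

```text
rim [0.6319 0.0487 0.038 ] tool [0.1053 0.0018 0.0825]
root [0.5938 0.0462 0.038 ] tool [0.0672 0.0012 0.0826]
end [0.5031 0.0395 0.038 ] tool [-0.0238  0.0003  0.0827]
```

Emit:
carry_out --commands '[[[0, 0, 0.7, 0, 0, 0], [0, 0.02, 0.7, 0, 0, 0], [0, 0, 0.7, 0, 0, 0], [0, 0, 0.5, 0, 0, 0], [0, 0, 0, 0, 0, 0], [0, 0, 0, 0, 0, 0]]]'

```text
clock: 2.62
position: [0.5265, 0.0391, 0.017]
ee_rot: [0.999, 0.04, -0.001, 0.0]
ft_force: [0.0, 0.3, -0.4]
grip_width: 0.649
grasp_force: 0.0
```

Emit:
carry_out --commands '[[[0, 0, 0, 0, 0, 0], [0, 0, 0, 0, 0, 0], [0, 0, 0, 0, 0, 0], [0, 0, 0, 0, 0, 0], [0, 0, 0, 0, 0, 0], [0, 0, 0, 0, 0, 0], [0, 0, 0, 0, 0, 0], [0, 0, 0, 0, 0, 0], [0, 0, 0, 0, 0, 0]]]' --hand 1 --force 60

```text
clock: 3.37
position: [0.5276, 0.0404, 0.0174]
ee_rot: [0.999, 0.041, 0.0, 0.0]
ft_force: [0.6, -0.4, 2.2]
grip_width: 0.125
grasp_force: 58.8
```

Gripped. Next I'll tip the handle up 7.5° about the rail, check, then continue to 15°.

Emit:
carry_out --commands '[[[0, 0, -0.1, 0, -0.25, 0], [-0.003, 0, -0.097, 0, -0.25, 0], [-0.006, 0, -0.097, 0, -0.25, 0], [-0.009, 0, -0.097, 0, -0.25, 0], [-0.012, 0, -0.097, 0, -0.25, 0], [0, 0, 0, 0, 0, 0]]]'

```text
clock: 3.87
position: [0.5274, 0.0406, 0.0368]
ee_rot: [0.997, 0.041, -0.066, 0.003]
ft_force: [-0.0, 0.1, -0.4]
grip_width: 0.121
grasp_force: 58.4
```

Run:
```python
from h import *
p,r,o=pose();print(o["clock"],p.round(4),r.as_matrix().round(3).tolist(),o["ft_force"],o["grasp_force"])
cv2.imwrite("pics/s1.png",cv2.resize(camera("scene")[210:300,180:300,::-1],(800,600),interpolation=cv2.INTER_CUBIC))
```

```text
3.8667 [0.5274 0.0406 0.0368] [[0.988, 0.081, -0.131], [0.08, -0.997, -0.01], [-0.132, -0.0, -0.991]] [-0.00824463  0.05979753 -0.37926635] 58.39623749256134
```

View pics/s1.png

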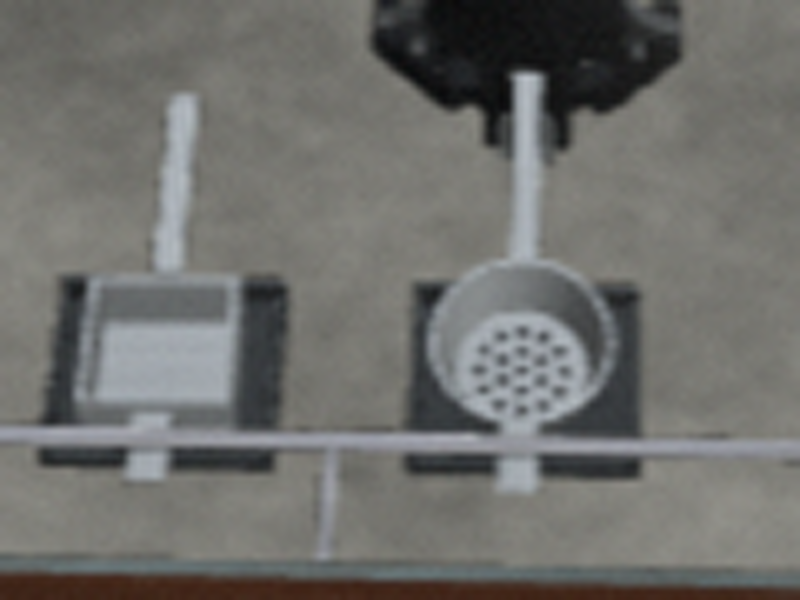

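The scene crop shows the strainer tipped with its tongue still under the rail (bowl at (522,345), tongue end at (518,490)) and no contact force. I'll continue to 15°.

Emit:
carry_out --commands '[[[-0.014, 0, -0.096, 0, -0.25, 0], [-0.017, 0, -0.096, 0, -0.25, 0], [-0.019, 0, -0.096, 0, -0.25, 0], [-0.022, 0, -0.095, 0, -0.25, 0], [-0.025, 0, -0.095, 0, -0.25, 0], [0, 0, 0, 0, 0, 0]]]'

```text
clock: 4.42
position: [0.5267, 0.0405, 0.056]
ee_rot: [0.991, 0.04, -0.131, 0.005]
ft_force: [0.1, 0.2, -1.5]
grip_width: 0.125
grasp_force: 58.4
```

Emit:
carry_out --commands '[[[-0.145, 0, 0.039, 0, 0, 0], [-0.145, 0, 0.039, 0, 0, 0], [-0.145, 0, 0.039, 0, 0, 0], [-0.145, 0, 0.039, 0, 0, 0], [-0.145, 0, 0.039, 0, 0, 0], [-0.145, 0, 0.039, 0, 0, 0], [0, 0, 0, 0, 0, 0]]]'

```text
clock: 5.0
position: [0.49, 0.0374, 0.0566]
ee_rot: [0.991, 0.04, -0.13, 0.006]
ft_force: [-1.2, -0.1, 2.6]
grip_width: 0.121
grasp_force: 58.8
```

The strainer is out to about −40 mm with the tongue clear of the rail. Now I'll lift it over the lip and level it.

Emit:
carry_out --commands '[[[-0.294, 0, -0.439, 0, 0, 0], [-0.294, 0, -0.439, 0, 0, 0], [-0.294, 0, -0.439, 0, 0, 0], [0, 0, 0, 0, 0.415, 0], [0, 0, 0, 0, 0.415, 0], [0, 0, 0, 0, 0.415, 0], [0, 0, 0, 0, 0.415, 0], [0, 0, 0, 0, 0.415, 0], [0, 0, 0, 0, 0.415, 0], [0, 0, 0, 0, 0, 0]]]'

```text
clock: 5.83
position: [0.4693, 0.0356, 0.1162]
ee_rot: [0.999, 0.041, 0.0, 0.001]
ft_force: [-0.1, -0.1, -1.0]
grip_width: 0.122
grasp_force: 58.5
```

Run:
```python
from h import *
p,r,o=pose();print(o["clock"],p.round(4),r.as_matrix().round(3).tolist(),o["ft_force"],o["grasp_force"])
cv2.imwrite("pics/w2.png",cv2.resize(camera("wrist")[:,:,::-1],(600,450),interpolation=cv2.INTER_CUBIC))
print("to board",r.inv().apply(np.array([.380,.365,p[2]])-p)/.04)
```

```text
5.8333 [0.4693 0.0356 0.1162] [[0.997, 0.081, 0.001], [0.081, -0.997, -0.001], [0.0, 0.001, -1.0]] [-0.12169968 -0.10002139 -0.98636633] 58.512166142463684
to board [-1.55640196 -8.38938464 -0.01001054]
```

View pics/w2.png

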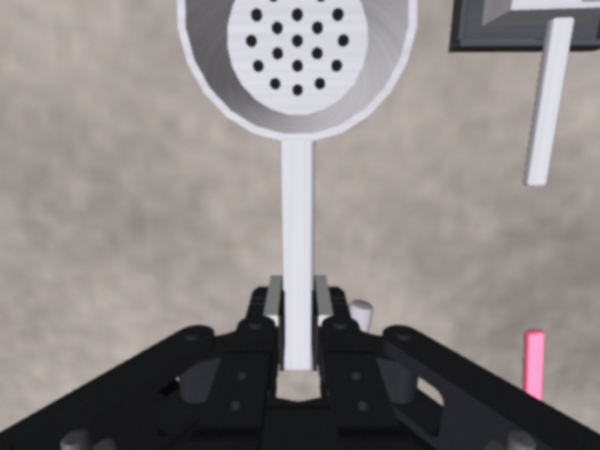

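The strainer is held level, with the handle between the pads at (298,250) and the bowl at (298,40). I'll carry it to above the board.

Emit:
carry_out --commands '[[[-0.13, -0.7, 0, 0, 0, 0], [-0.13, -0.7, 0, 0, 0, 0], [-0.13, -0.7, 0, 0, 0, 0], [-0.13, -0.7, 0, 0, 0, 0], [-0.13, -0.7, 0, 0, 0, 0], [-0.13, -0.7, 0, 0, 0, 0], [-0.13, -0.7, 0, 0, 0, 0], [-0.13, -0.7, 0, 0, 0, 0], [-0.13, -0.7, 0, 0, 0, 0], [-0.13, -0.7, 0, 0, 0, 0], [-0.13, -0.7, 0, 0, 0, 0], [-0.13, -0.7, 0, 0, 0, 0], [0, 0, 0.6, 0, 0, 0], [0, 0, 0.6, 0, 0, 0], [0, 0, 0.6, 0, 0, 0], [0, 0, 0, 0, 0, 0], [0, 0, 0, 0, 0, 0]]]'

```text
clock: 7.3
position: [0.3803, 0.3654, 0.0436]
ee_rot: [0.999, 0.041, -0.002, 0.001]
ft_force: [0.0, 0.7, -1.0]
grip_width: 0.127
grasp_force: 58.7
```

Run:
```python
from h import *
p,r,o=pose();print(o["clock"],p.round(4),r.as_matrix().round(3).tolist(),o["ft_force"],o["grasp_force"])
print("mid",(p+r.apply([.1045,.0012,-.0046])).round(4))
cv2.imwrite("pics/t2.png",cv2.resize(camera("top")[140:230,65:185,::-1],(800,600),interpolation=cv2.INTER_CUBIC))
```

```text
7.3 [0.3803 0.3654 0.0436] [[0.997, 0.081, -0.004], [0.081, -0.997, -0.002], [-0.004, 0.002, -1.0]] [ 0.02695425  0.68900004 -1.04420474] 58.66509139537811
mid [0.4845 0.3727 0.0478]
```

View pics/t2.png

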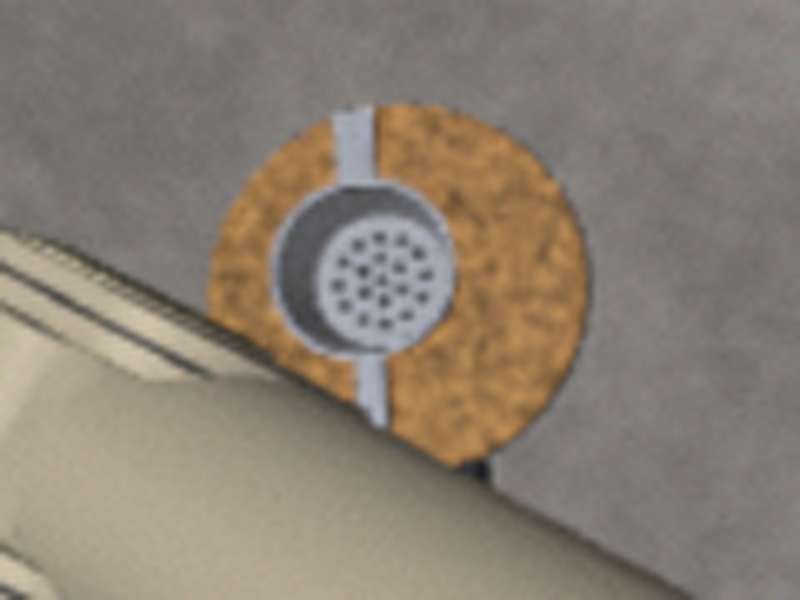

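The bowl is over the board: rim centre at about (364,270), board from column 207 to 590 with its top at 103, so its centre is about (399,287).

Run:
```python
from h import *
f=lambda u,v,z:ray("top",65+u/6.6666-.42,140+v/6.6666-.42,z)
p,r,o=pose()
m=f(364,270,.0638);b=f(399,287,.01);print(m,b,r.inv().apply(b-m)/.04)
```

```text
[0.48378441 0.3733603  0.0638    ] [0.4850904  0.37414467 0.01      ] [ 0.03655295 -0.01716817  1.34493296]
```

Centred within 2 mm. I'll lower 22 mm, slowly at the end.

Emit:
carry_out --commands '[[[0, 0, 0.2, 0, 0, 0], [0, 0, 0.15, 0, 0, 0], [0, 0, 0.07, 0, 0, 0], [0, 0, 0.05, 0, 0, 0], [0, 0, 0.03, 0, 0, 0], [0, 0, 0.03, 0, 0, 0], [0, 0, 0, 0, 0, 0]]]'

```text
clock: 7.93
position: [0.3809, 0.3657, 0.0231]
ee_rot: [0.999, 0.041, -0.0, 0.0]
ft_force: [-0.4, -0.4, -0.4]
grip_width: 0.125
grasp_force: 58.7
```

Emit:
carry_out --commands '[[[0, 0, 0.02, 0, 0, 0], [0, 0, 0.02, 0, 0, 0], [0, 0, 0, 0, 0, 0]]]'

```text
clock: 8.18
position: [0.3808, 0.3659, 0.0217]
ee_rot: [0.999, 0.041, -0.0, -0.0]
ft_force: [-2.1, -0.5, 3.8]
grip_width: 0.122
grasp_force: 59.2
```

It has touched the board (+4 N). Release, then retreat straight up.

Emit:
carry_out --commands '[[[0, 0, 0, 0, 0, 0], [0, 0, 0, 0, 0, 0], [0, 0, 0, 0, 0, 0], [0, 0, 0, 0, 0, 0], [0, 0, 0, 0, 0, 0], [0, 0, 0, 0, 0, 0]]]' --hand -0.3

```text
clock: 8.68
position: [0.3808, 0.3656, 0.0214]
ee_rot: [0.999, 0.041, -0.001, 0.0]
ft_force: [-0.9, 0.5, 1.0]
grip_width: 0.647
grasp_force: 0.0
```

Emit:
carry_out --commands '[[[0, 0, -0.3, 0, 0, 0], [0, 0, -0.7, 0, 0, 0], [0, 0, -0.9, 0, 0, 0], [0, 0, -0.9, 0, 0, 0], [0, 0, -0.9, 0, 0, 0], [0, 0, 0, 0, 0, 0], [0, 0, 0, 0, 0, 0], [0, 0, 0, 0, 0, 0]]]'

```text
clock: 9.35
position: [0.3809, 0.3655, 0.1697]
ee_rot: [0.999, 0.041, -0.0, 0.0]
ft_force: [-0.3, -0.1, -0.5]
grip_width: 0.654
grasp_force: 0.0
```

Run:
```python
from h import *
p,r,o=pose();print(o["clock"],p.round(4),o["ft_force"],o["grip_width"])
a=camera("wrist")[:,:,::-1];b=camera("scene")[190:310,170:410,::-1]
cv2.imwrite("pics/f.png",np.vstack([cv2.resize(b,(600,300)),cv2.resize(a,(400,300)) if 0 else cv2.copyMakeBorder(cv2.resize(a,(400,300)),0,0,100,100,0)]))
```

```text
9.35 [0.3809 0.3655 0.1697] [-0.28651334 -0.13662016 -0.45806513] 0.6542605797826595
```

View pics/f.png

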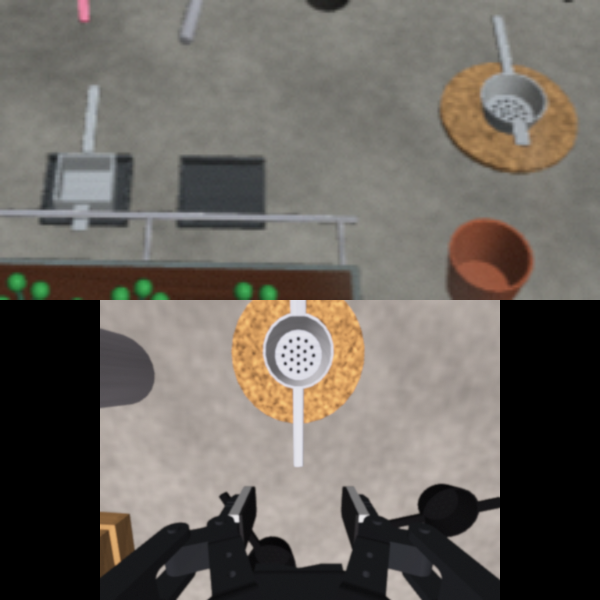

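The strainer stands level near the board's centre, at wrist view (298,352) with the board at (298,355). The gripper is clear and the scoop has not moved.

```bash
python3 -c "
from workcell import *
print(hand_in())"
```

```text
the job is handed in; nothing more can be done
None
```

The strainer stands level and released near the centre of the cork board, the scoop looks unmoved in its rest, and I handed the job in at about 9.5 s; no verdict was returned.

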